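Hang a rinsed bottle neck-down on the drying peg

ROBOT

A 6-joint arm with a two-finger parallel gripper is mounted at the origin on a cart in front of the work surface, level with it; the furniture and walls round the work are solid. World frame = base frame: x ahead of the robot, y to its left, z up, the work surface at z = 0. Lengths are in m, angles in degrees, forces in N, time in s.
With the tool pointing down it reaches from about 0.3 to 0.75 m from the base axis. Payload 8.5 kg.
Tool frame: the origin (TCP) lies at the very end of the fingers, on their centre line; the grasp point (between the pads) lies 19 mm behind it (r.tcp_to_grasp is the distance from the TCP to the grasp point, in m); z points along the fingers, y is the line along which they close (so a half turn about z gives the same grasp; the last joint's range is limited). The gripper opens to 88 mm and grips with 3 to 60 N. Pads are 18 mm wide; open, the fingers measure 123 mm over their backs; the gripper's body (75 mm by 187 mm) begins 45 mm behind the grasp point.
Start: joints at [56.591, 21.807, 74.336, -0, 83.858, -12.336], TCP at [0.198, 0.513, 0.204] pointing down, gripper open.
Joint ranges: [-178.18, 178.18], [-50.72, 133.34], [12.68, 142.11], [-81.47, 261.47], [9.98, 163.14], [-165.26, 165.26]. Speed limits (degrees/s): [136.94, 136.94, 180, 180, 180, 180].

INTERFACE

Orientations are given as a 3x3 rotation matrix whose columns are the frame's x, y, z axes.
In Python, from station import r gives the robot as it stands. The module is installed in compiled form; this text tells all that it offers.
- The arm moves only by the shell command python3 -m crank 'ROWS' [FORCE]. ROWS is JSON, a list of rows, each an object with "translation": the shift along the tool's x, y, z as a fraction of full scale, a list of three; "dr": the turn, a rotation vector about the tool's x, y, z as a fraction of full scale, a list of three; "fingers": the opening, from 0 (shut) to 1 (fully open). A call has 1 to 12 rows; each row is the pose to reach, as a shift and turn from the pose commanded when the call began, along the tool's axes at that moment, turning the shorter way round; what a row does not reach only later rows make up. Full scale, the value 1, is 800 mm for a shift and pi rad for a turn. A row lasts 1/10 s, in which the tool goes at most 50 mm and 8.59 degrees, less where a joint would pass 70% of its speed; a pose out of reach is approached as far as the arm can. A call with a number of a shift or a turn outside -1 to 1 is refused whole. A call with a gripper value outside its range is refused whole. The fingers move at their own pace and stop on an object; FORCE is the grip in N (left out, the last holds). Time passes only in rows, so rows that repeat a pose let the fingers close. It gives the time, the measured TCP pose, the force, the opening and the grip force at its end, in the units of the state.
- r.get_state(): the state, without advancing time (a new reading comes with each control period).
- r.camera(name): name is "scene" or "top" or "wrist"; returns a dict with "frame" (420x560x3 uint8, red, green, blue), "K" (3x3 intrinsics, pixels), "origin" and "orientation" of the camera in the world. Camera axes: x right, y up, looking along -z (the intrinsics and any distortion apply to the point x, -y, -z); pixel columns grow to the right and rows downward; lengths in m; the calibration is good to about 2 mm. A picture is of the moment at which its call begins. There is no depth.
- r.hand_in(): hands the job in; it is judged then, once.
The state is a dict: "clock": time; "joint_pos": joint angles; "qvel": joint speeds; "tau": joint torques, N m; "eef_pos": TCP position; "tool_rot": TCP orientation; "force": force on the tool from outside, world axes, zero at the start; "torque": the same for the moment, N m; "gripper_width": finger opening in m; "grasp_force": force on a finger pad.
Only numpy, scipy, OpenCV 4.12 (cv2) and the standard library are available. Lean on these libraries where they do the work, as an engineer would, in place of code of your own. Each camera call takes 0.05 s, during which the arm holds its last target. There are 200 camera calls.

TASK

Take the open square bottle that lies on the bench (not the capped one), turn it neck-down and slide its neck all the way down over the slanted peg of the drying rack. Push it steadily, without ramming, against the sprung seat until the sprung gate has flicked shut over the rim of the neck, then let go so that the bottle hangs there held by the gate. Leave the capped bottle, the tin and the oil filter where they are.

Things in the scene. Friction and masses are not known exactly. Their poses are not given: they have to be found in the camera images.
- bottle_grip (a point): Centre of the body of the open white plastic bottle (170 mm long, 0.10 to 0.21 kg). The body is 52 x 52 mm in section, 105 mm long, and lies on a flat side, so this point is 26 mm above the bench. +y runs along the bottle from base to mouth, z is normal to the upper flat side, x is across the bottle.
- bottle_mouth (a point): Centre of the same bottle's open mouth, 117.5 mm from bottle_grip along +y; same axes. The neck is 33 mm thick and 40 mm long, bore 24 mm, with a rim 48 mm across and 8 mm thick right at the mouth; a 25 mm shoulder joins it to the body. The bottle is hollow to its base.
- rack: The drying rack, fixed. Origin under the middle of its grey base plate (120 mm along x, 200 mm along y). A single round bar, the peg, rises from the +y end of the plate (to the left as the robot sees it) and leans 45 degrees towards -y (to the right).
- peg: Origin at the tip of the peg, a fixed steel bar 20 mm thick, tapered to a blunt point over its last 20 mm; the tip is 150 mm above the bench. +z runs along the bar outward and up, 45 degrees above level; x is level; +y points up at 45 degrees from the bar's upper side. Nothing but the bar is within 40 mm of the tip along the bar.
- seat (a joint): Travel (m) of the sprung rubber seat, a disc 39 mm across round the peg that the bottle's mouth presses: 0 free, 0.008 at its stop; 2.4 N at first, 4.8 N at the stop. It rides with the gate on a carriage clamped on the peg, set differently each time and not reported: a bottle held by the gate has its mouth 70 to 92 mm below the tip along the peg.
- gate (a joint): Angle (rad) of the sprung gate, a hooked steel finger 16 mm wide on the peg's upper (+y) side: 0 shut, larger is outward. The rim of the neck pushes it to 0.1 to 0.3 on the way in; once the seat is pressed about 4 mm it springs back to 0 behind the rim and holds the bottle with the seat 3 to 5 mm down. Pushing past it to the seat's stop takes 3 to 10 N.
- capped_middle (a point): Middle of the second bottle, the same square white bottle but closed by a grey screw cap 44 mm across, lying on the bench, 26 mm up; its +y points to the cap. Not to be moved.
- grease_tin_middle (a point): Middle of a round tin, 68 mm across, 69 mm high, standing on the bench. Not to be moved.
- oil_filter_middle (a point): Middle of a round white oil filter, 69 mm across, 92 mm high, standing on the bench. Not to be moved.

How it is judged:
By the outcome, as a careful person would: the job done as asked, in the order asked, and still so for the second after the job is handed in, with the robot touching nothing.
It also fails if it takes over 45 s, if anything falls off the work surface, if the arm or the gripper's body presses on something with over 40 N, if the wrist force passes 120 N, or if a joint passes its speed limit or range.

## Working session

There is one attempt and no reset: what is moved stays moved. The work goes in short steps, Python scripts to look and compute and a shell command to move; the robot and the scene stay as the last step left them, time stands still between calls to the robot, and variables do not carry over. Pictures are saved under pics/ and viewed, at most 10 in all, crops included, and the job is handed in when it is done.

```bash
mkdir -p pics; cat > h.py <<'E'
import numpy as np, cv2
from station import r
def snap(n,f):
    c=r.camera(n); cv2.imwrite(f'pics/{f}.png',c['frame'][:,:,::-1]); np.savez(f'pics/{f}.npz',**c); return c
def load(f): return np.load(f'pics/{f}.npz')
def ray(c,u,v):
    K=c['K']; d=np.array([(u-K[0,2])/K[0,0],-(v-K[1,2])/K[1,1],-1.]); d=c['orientation']@d
    return c['origin'],d/np.linalg.norm(d)
def onz(c,u,v,z):
    o,d=ray(c,u,v); return o+d*(z-o[2])/d[2]
def proj(c,p):
    q=c['orientation'].T@(np.array(p)-c['origin']); K=c['K']
    return K[0,0]*q[0]/-q[2]+K[0,2], K[1,1]*-q[1]/-q[2]+K[1,2]
def tri(c1,p1,c2,p2):
    o1,d1=ray(c1,*p1);o2,d2=ray(c2,*p2)
    t=np.linalg.lstsq(np.c_[d1,-d2],o2-o1,rcond=None)[0]
    a=o1+d1*t[0];b=o2+d2*t[1]; return (a+b)/2,np.linalg.norm(a-b)
E
python3 - <<'E'
from h import *
np.set_printoptions(precision=4,suppress=True)
ims=[]
for n in ['scene','top']:
    c=snap(n,n+'0'); print(n,{k:v for k,v in c.items() if k!='frame'})
print(r.get_state(), r.tcp_to_grasp)
E
```

```text
scene {'K': array([[492.0735,   0.    , 280.6227],
       [  0.    , 492.0735, 209.5714],
       [  0.    ,   0.    ,   1.    ]]), 'origin': array([ 0.1292, -0.4439,  0.7738]), 'orientation': array([[ 0.782 ,  0.4083, -0.4708],
       [-0.6232,  0.501 , -0.6005],
       [-0.0093,  0.7631,  0.6463]])}
top {'K': array([[518.6889,   0.    , 285.2723],
       [  0.    , 518.6889, 198.8401],
       [  0.    ,   0.    ,   1.    ]]), 'origin': array([0.484 , 0.1642, 1.2097]), 'orientation': array([[ 0.0102,  0.9954, -0.0957],
       [-0.9999,  0.0107,  0.0052],
       [ 0.0062,  0.0957,  0.9954]])}
{'clock': 0.1, 'joint_pos': array([ 56.5905,  21.8379,  74.3763,   0.001 ,  83.8558, -12.3353]), 'qvel': array([-0.0055, -0.2356, -0.1723, -0.0059,  0.0768,  0.0455]), 'tau': array([  0.0038, -43.8646, -22.4914,   0.0715,   0.0342,  -0.0001]), 'eef_pos': array([0.1976, 0.513 , 0.2036]), 'tool_rot': array([[-0.9331,  0.3596, -0.0007],
       [ 0.3596,  0.9331, -0.001 ],
       [ 0.0003, -0.0012, -1.    ]]), 'force': array([-0.3391, -0.078 , -0.631 ]), 'torque': array([-0.046 , -0.0158, -0.0066]), 'grasp_force': 0.0, 'gripper_width': 0.0882314417888079} 0.0187
```

View pics/scene0.png

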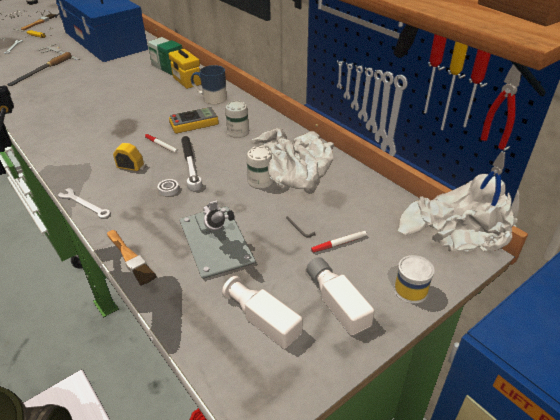

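View pics/top0.png

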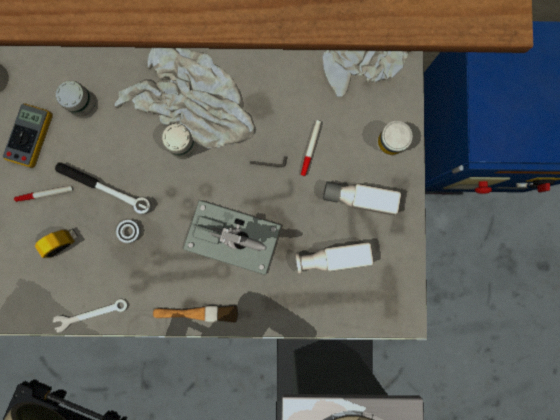

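The open bottle is at about (265,312) in scene and (336,257) in top. The capped one has its grey cap at top (326,190), and the rack plate is at top (231,236). Next I measure the bottle and enlarge the rack.

```bash
python3 - <<'E'
from h import *
np.set_printoptions(precision=4,suppress=True)
t=load('top0'); s=load('scene0')
f=t['frame']; hsv=cv2.cvtColor(f,cv2.COLOR_RGB2HSV)
m=((hsv[:,:,2]>185)&(hsv[:,:,1]<40)).astype(np.uint8)
m[:, :285]=0; m[:,390:]=0; m[:230]=0; m[290:]=0
n,l,st,ce=cv2.connectedComponentsWithStats(m)
i=1+np.argmax(st[1:,4]); print(st[i],ce[i])
ys,xs=np.where(l==i); 
# columns widths for the profile
for x in range(st[i][0],st[i][0]+st[i][2],6): c=ys[xs==x]; print(x,c.min(),c.max(),end=' | ')
print()
# body
b=((l==i)&(np.arange(560)[None]>329)).astype(np.uint8)
rect=cv2.minAreaRect(cv2.findContours(b,0,2)[0][0]); bp=cv2.boxPoints(rect)
for p in bp: print(p,onz(t,*p,.052))
a=cv2.resize(f[190:285,170:390],None,fx=3.6,fy=3.6,interpolation=cv2.INTER_CUBIC)[:340]
g=cv2.resize(s['frame'][190:285,165:385],None,fx=3.6,fy=3.6,interpolation=cv2.INTER_CUBIC)[:340]
a=cv2.resize(f[190:275,175:375],None,fx=3.4,fy=3.4,interpolation=2); g=cv2.resize(s['frame'][195:280,165:365],None,fx=3.4,fy=3.4,interpolation=2)
cv2.imwrite('pics/crop1.png',np.vstack([a,g])[:,:,::-1])
E
```

```text
[ 302  244   70   26 1187] [341.0202 257.8728]
302 260 264 | 308 259 267 | 314 257 266 | 320 255 267 | 326 250 267 | 332 249 269 | 338 248 268 | 344 247 267 | 350 247 267 | 356 246 266 | 362 245 265 | 368 244 264 | 
[327.345  249.0873] [0.4842 0.0635 0.052 ]
[369.2009 243.5065] [ 0.4975 -0.0297  0.052 ]
[371.952  264.1397] [ 0.4519 -0.0356  0.052 ]
[330.0961 269.7205] [0.4387 0.0573 0.052 ]
```

View pics/crop1.png

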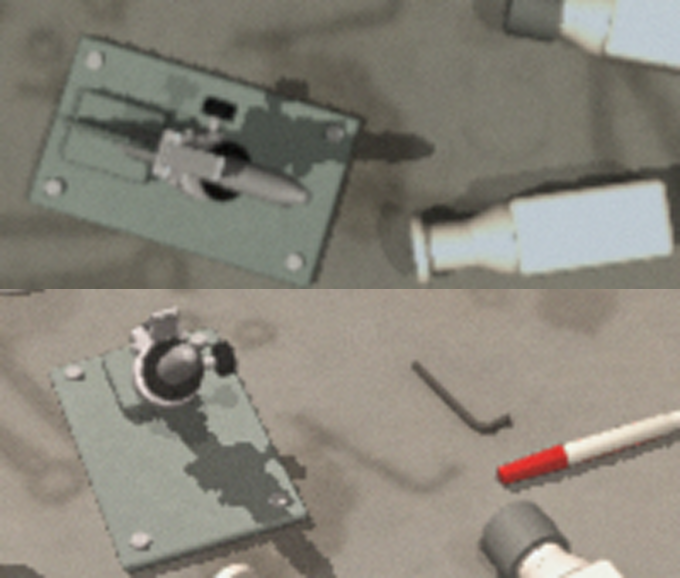

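Peg tip is near top crop (308,193), or px (265.6,246.8), and near scene crop (180,73), or px (218,216). The gate is on the upper side. The peg leans along the plate towards lower right.

```bash
cat >> h.py <<'E'
from scipy.spatial.transform import Rotation as Ro
def go(p,R,p0=None,R0=None):
    st=r.get_state(); p0=st['eef_pos'] if p0 is None else p0; R0=st['tool_rot'] if R0 is None else R0
    R0=np.array(R0); d=R0.T@(np.array(p)-p0); w=Ro.from_matrix(R0.T@R).as_rotvec()
    print('translation',np.round(d/.8,4),'dr',np.round(w/np.pi,4),'mm',np.round(d*1e3,1),'deg',np.round(np.degrees(w),1))
E
python3 - <<'E'
from h import *
np.set_printoptions(precision=4,suppress=True)
t=load('top0'); s=load('scene0')
tip,e=tri(t,(265.6,246.8),s,(218,216.5)); print('tip',tip,e, 'top at z.15',onz(t,265.6,246.8,.15))
cr=np.array([(85,37),(363,120),(312,285),(32,200)])/3.4+[175,190]
P=np.array([onz(t,*q,.008) for q in cr]); print(P, np.linalg.norm(np.roll(P,-1,0)-P,axis=1), P.mean(0))
ydir=(P[0]+P[3]-P[1]-P[2]); ydir/=np.linalg.norm(ydir); print('ydir',ydir, 'tip rel centre',(tip-P.mean(0))@ydir,(tip-P.mean(0))@[ydir[1],-ydir[0],0])
d=np.array([-.140,.990,0]); g=np.array([.4676,.016,.026])
print(proj(t,g+d*.1175),proj(s,g+d*.1175),proj(s,g))
x=d; y=np.array([d[1],-d[0],0]); R=np.c_[x,y,[0,0,-1]]; print(np.linalg.det(R)); go([.4676,.016,.23],R)
E
```

```text
tip [0.4839 0.1999 0.1442] 0.008406042420373523 top at z.15 [0.4875 0.1977 0.15  ]
[[0.5927 0.356  0.008 ]
 [0.5379 0.1654 0.008 ]
 [0.4262 0.1986 0.008 ]
 [0.4814 0.389  0.008 ]] [0.1983 0.1165 0.1982 0.116 ] [0.5096 0.2773 0.008 ]
ydir [0.2771 0.9608 0.    ] tip rel centre -0.08148011682074385 -0.0032675786738058064
(np.float64(295.94980718359943), np.float64(263.40604146316)) (np.float64(230.2660229102542), np.float64(285.0475679448619)) (np.float64(272.57531969364237), np.float64(317.7638388954472))
0.9996999999999999
translation [-0.5383 -0.4584 -0.0326] dr [-0.0004  0.0001  0.3382] mm [-430.6 -366.7  -26.1] deg [-0.1  0.  60.9]
```

```bash
python3 -m crank '[{"translation":[-0.538,-0.458,-0.033],"dr":[0,0,0.338],"fingers":1},{"translation":[-0.538,-0.458,-0.033],"dr":[0,0,0.338],"fingers":1},{"translation":[-0.538,-0.458,-0.033],"dr":[0,0,0.338],"fingers":1},{"translation":[-0.538,-0.458,-0.033],"dr":[0,0,0.338],"fingers":1},{"translation":[-0.538,-0.458,-0.033],"dr":[0,0,0.338],"fingers":1},{"translation":[-0.538,-0.458,-0.033],"dr":[0,0,0.338],"fingers":1},{"translation":[-0.538,-0.458,-0.033],"dr":[0,0,0.338],"fingers":1},{"translation":[-0.538,-0.458,-0.033],"dr":[0,0,0.338],"fingers":1},{"translation":[-0.538,-0.458,-0.033],"dr":[0,0,0.338],"fingers":1},{"translation":[-0.538,-0.458,-0.033],"dr":[0,0,0.338],"fingers":1},{"translation":[-0.538,-0.458,-0.033],"dr":[0,0,0.338],"fingers":1},{"translation":[-0.538,-0.458,-0.033],"dr":[0,0,0.338],"fingers":1}]' 40; python3 -m crank '[{"translation":[0,0,0],"dr":[0,0,0],"fingers":1},{"translation":[0,0,0],"dr":[0,0,0],"fingers":1},{"translation":[0,0,0],"dr":[0,0,0],"fingers":1}]'
python3 - <<'E'
from h import *
np.set_printoptions(precision=4,suppress=True)
s=r.get_state(); print(s['clock'],s['joint_pos'],s['eef_pos'],s['tool_rot'])
c=snap('wrist','w1'); print(c['origin'],c['orientation'],c['K'])
d=np.array([-.140,.990,0]); g=np.array([.4676,.016,.026])
print(proj(c,g+d*.1175),proj(c,g))
E
```

```text
clock: 1.3
eef_pos: [0.4691, 0.013, 0.2302]
tool_rot: [[-0.137, 0.991, -0.0], [0.991, 0.137, -0.001], [-0.0, -0.0, -1.0]]
force: [0.6, 1.0, -0.7]
gripper_width: 0.0879
grasp_force: 0.0
clock: 1.6
eef_pos: [0.4669, 0.018, 0.2306]
tool_rot: [[-0.143, 0.99, -0.0], [0.99, 0.143, 0.0], [0.0, -0.0, -1.0]]
force: [0.6, 0.7, -0.4]
gripper_width: 0.0882
grasp_force: 0.0
1.6 [-12.3622  12.2968  83.7894   0.0119  83.9327 -20.5579] [0.4669 0.018  0.2306] [[-0.1425  0.9898 -0.0003]
 [ 0.9898  0.1425  0.0003]
 [ 0.0003 -0.0002 -1.    ]]
[0.4562 0.0929 0.4116] [[ 0.9898 -0.1357 -0.0426]
 [ 0.1422  0.9476  0.286 ]
 [ 0.0015 -0.2891  0.9573]] [[372.8971   0.     274.5348]
 [  0.     372.8971 206.9955]
 [  0.       0.       1.    ]]
(np.float64(274.5315270730324), np.float64(51.103400799809265)) (np.float64(274.28151153363973), np.float64(171.72648682633277))
```

View pics/w1.png

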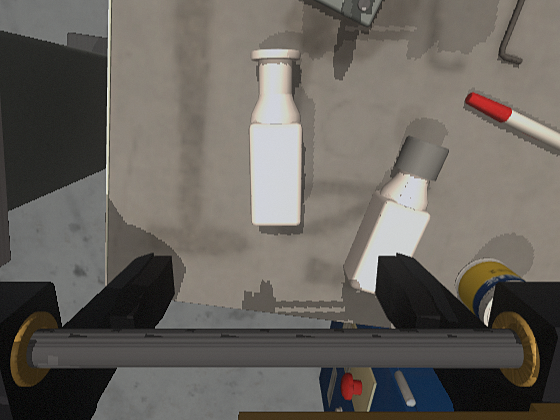

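The wrist view shows the bottle upright in the image: rim at (275,55), body from v 122 to 226 and u 249 to 302. The capped bottle is well to the right (nearest corner about (345,285)).

```bash
python3 - <<'E'
from h import *
np.set_printoptions(precision=4,suppress=True)
c=load('w1'); f=c['frame']; hsv=cv2.cvtColor(f,cv2.COLOR_RGB2HSV)
m=((hsv[:,:,2]>200)&(hsv[:,:,1]<50)).astype(np.uint8); m[:,:240]=0;m[:,310:]=0;m[:40]=0;m[235:]=0
ys,xs=np.where(m)
for v in range(48,230,8):
    q=xs[ys==v]; print(v,q.min() if len(q) else 0,q.max() if len(q) else 0,end=' | ')
q=ys[xs==275]; print(q.min(),q.max())
base=onz(c,276,226,.05); sh=onz(c,275.5,123,.052); m1=onz(c,275,51,.05)
print(base,sh,np.linalg.norm(base-sh),m1)
for z in(.052,): print(onz(c,250,200,z),onz(c,302,200,z),onz(c,250,135,z),onz(c,302,135,z))
E
```

```text
48 0 0 | 56 256 288 | 64 261 283 | 72 262 285 | 80 262 284 | 88 262 284 | 96 262 287 | 104 259 288 | 112 256 291 | 120 256 291 | 128 250 300 | 136 250 299 | 144 250 299 | 152 251 299 | 160 251 299 | 168 251 299 | 176 251 299 | 184 251 298 | 192 251 298 | 200 252 298 | 208 252 298 | 216 252 298 | 224 261 284 | 50 224
[ 0.4767 -0.0351  0.05  ] [0.4613 0.0675 0.052 ] 0.1037969601260952 [0.4519 0.13   0.05  ]
[ 0.4468 -0.0107  0.052 ] [ 0.4984 -0.0033  0.052 ] [0.4389 0.053  0.052 ] [0.4879 0.0601 0.052 ]
```

```bash
python3 -m crank '[{"translation":[0,0.001,0.1],"dr":[0,0,0],"fingers":1},{"translation":[-0.001,0.001,0.2],"dr":[0,0,0],"fingers":1},{"translation":[-0.001,0.001,0.2],"dr":[0,0,0],"fingers":1},{"translation":[-0.001,0.001,0.24],"dr":[0,0,0],"fingers":1},{"translation":[-0.001,0.001,0.26],"dr":[0,0,0],"fingers":1},{"translation":[-0.001,0.001,0.276],"dr":[0,0,0],"fingers":1},{"translation":[-0.001,0.001,0.276],"dr":[0,0,0],"fingers":1},{"translation":[-0.001,0.001,0.276],"dr":[0,0,0],"fingers":1}]'; python3 -m crank '[{"translation":[0,0,0],"dr":[0,0,0],"fingers":0.3},{"translation":[0,0,0],"dr":[0,0,0],"fingers":0.3},{"translation":[0,0,0],"dr":[0,0,0],"fingers":0.3},{"translation":[0,0,0],"dr":[0,0,0],"fingers":0.3},{"translation":[0,0,0],"dr":[0,0,0],"fingers":0.3},{"translation":[0,0,0],"dr":[0,0,0],"fingers":0.3}]' 40
```

```text
clock: 2.45
eef_pos: [0.4686, 0.0165, 0.0103]
tool_rot: [[-0.142, 0.99, 0.0], [0.99, 0.142, -0.0], [-0.0, 0.0, -1.0]]
force: [0.6, -0.2, -0.2]
gripper_width: 0.0884
grasp_force: 0.0
clock: 3.05
eef_pos: [0.4686, 0.0158, 0.0099]
tool_rot: [[-0.141, 0.99, 0.0], [0.99, 0.141, -0.0], [-0.0, 0.0, -1.0]]
force: [-0.1, -0.1, 2.1]
gripper_width: 0.0511
grasp_force: 40.0
```

```bash
python3 -m crank '[{"translation":[0,0,-0.03],"dr":[0,0,0],"fingers":0.3},{"translation":[0,0,-0.08],"dr":[0,0,0],"fingers":0.3},{"translation":[0,0,-0.13],"dr":[0,0,0],"fingers":0.3},{"translation":[0,0,-0.18],"dr":[0,0,0],"fingers":0.3},{"translation":[0,0,-0.23],"dr":[0,0,0],"fingers":0.3},{"translation":[0,0,-0.28],"dr":[0,0,0],"fingers":0.3},{"translation":[0,0,-0.31],"dr":[0,0,0],"fingers":0.3},{"translation":[0,0,-0.32],"dr":[0,0,0],"fingers":0.3},{"translation":[0,0,-0.32],"dr":[0,0,0],"fingers":0.3}]'
cat >> h.py <<'E'
YD=np.array([.2771,.9608,0]); ZP=(-YD+[0,0,1])/2**.5
RT=np.c_[-ZP,[YD[1],-YD[0],0],np.cross(-ZP,[YD[1],-YD[0],0])]
TIP=np.array([.487,.198,.150]); OFF=np.array([.0,0,-.016])
def tcp_for(depth,tip=TIP): # mouth depth below tip along peg
    return tip-ZP*depth+ZP*.1175-RT@OFF
E
python3 - <<'E'
from h import *
s=r.get_state(); print(s['force'],s['joint_pos']); print(RT,tcp_for(-.06)); go(tcp_for(-.06),RT)
E
```

```text
clock: 3.95
eef_pos: [0.4685, 0.0159, 0.2657]
tool_rot: [[-0.141, 0.99, 0.0], [0.99, 0.141, -0.0], [-0.0, 0.0, -1.0]]
force: [-0.4, -0.2, -2.3]
gripper_width: 0.0518
grasp_force: 40.0
[-0.37357445 -0.19462701 -2.26620991] [-1.25751037e+01  1.11650373e+01  7.94407112e+01 -2.70382538e-03
  8.93665661e+01 -2.06624446e+01]
[[ 0.19593929  0.9608     -0.19593929]
 [ 0.6793882  -0.2771     -0.6793882 ]
 [-0.70710678  0.         -0.70705096]] [0.44908575 0.06653838 0.26419864]
translation [ 0.0661 -0.0151  0.0018] dr [ 0.0529 -0.2462  0.1272] mm [ 52.9 -12.1   1.4] deg [  9.5 -44.3  22.9]
```

```bash
python3 -m crank '[{"translation":[0.066,-0.015,0.002],"dr":[0.053,-0.246,0.127],"fingers":0.3},{"translation":[0.066,-0.015,0.002],"dr":[0.053,-0.246,0.127],"fingers":0.3},{"translation":[0.066,-0.015,0.002],"dr":[0.053,-0.246,0.127],"fingers":0.3},{"translation":[0.066,-0.015,0.002],"dr":[0.053,-0.246,0.127],"fingers":0.3},{"translation":[0.066,-0.015,0.002],"dr":[0.053,-0.246,0.127],"fingers":0.3},{"translation":[0.066,-0.015,0.002],"dr":[0.053,-0.246,0.127],"fingers":0.3},{"translation":[0.066,-0.015,0.002],"dr":[0.053,-0.246,0.127],"fingers":0.3},{"translation":[0.066,-0.015,0.002],"dr":[0.053,-0.246,0.127],"fingers":0.3},{"translation":[0.066,-0.015,0.002],"dr":[0.053,-0.246,0.127],"fingers":0.3},{"translation":[0.066,-0.015,0.002],"dr":[0.053,-0.246,0.127],"fingers":0.3}]'
python3 - <<'E'
from h import *
s=r.get_state(); print(s['joint_pos']); go(tcp_for(-.06),RT)
w=snap('wrist','w2');t=snap('top','t2');c=snap('scene','s2')
for k in (w,t,c): print('tip',proj(k,TIP),'base',proj(k,TIP-ZP*.15),'mouth',proj(k,TIP+ZP*.06))
a=cv2.resize(t['frame'][170:290,160:400],None,fx=2.4,fy=2.4,interpolation=2);b=cv2.resize(c['frame'][150:280,130:390],None,fx=2.2,fy=2.2,interpolation=2)
cv2.imwrite('pics/crop2.png',np.vstack([a[:,:572],b[:,:572]])[:,:,::-1])
E
```

```text
clock: 4.95
eef_pos: [0.4491, 0.0659, 0.2647]
tool_rot: [[0.196, 0.961, -0.196], [0.681, -0.277, -0.678], [-0.705, -0.0, -0.709]]
force: [0.5, -0.1, -2.0]
gripper_width: 0.0515
grasp_force: 40.0
[ 15.18485964  24.47856964  73.78588622 -38.62837418 105.10177227
  28.81021198]
translation [ 0.0011 -0.0002 -0.0001] dr [-0.0001 -0.0008  0.0001] mm [ 0.9 -0.2 -0.1] deg [-0.  -0.2  0. ]
tip (np.float64(274.2399206760221), np.float64(-217.29771704024844)) base (np.float64(273.58103390597455), np.float64(-1052.44498161881)) mouth (np.float64(274.39503547874455), np.float64(-20.687754481844337))
tip (np.float64(265.4348300987542), np.float64(247.0468887154093)) base (np.float64(221.6582965813542), np.float64(233.56432985295868)) mouth (np.float64(285.55896425225995), np.float64(253.24484002584484))
tip (np.float64(221.78951568038815), np.float64(213.83593196874898)) base (np.float64(211.79054072851764), np.float64(221.2721238780395)) mouth (np.float64(226.68276816153468), np.float64(210.1968424935213))
```

View pics/w2.png

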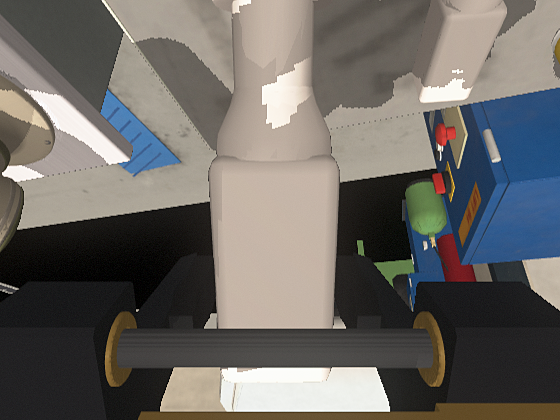

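View pics/crop2.png

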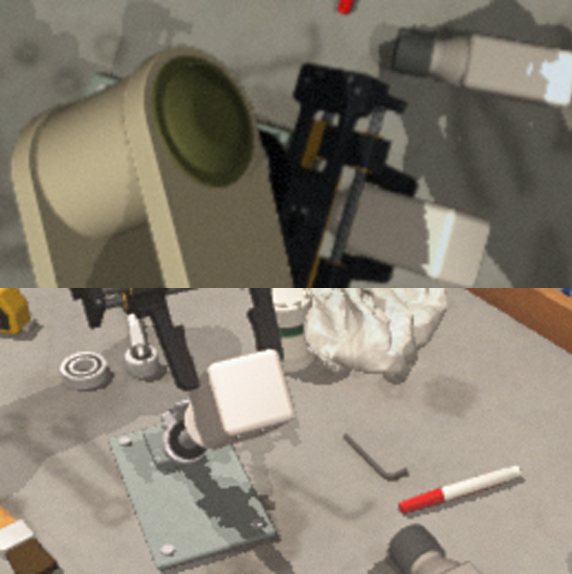

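Wrist view: the bottle is straight in the fingers (body u 210–338, neck centred at 272). In the scene it is lined up in front of the peg, whose ring is at crop2 (183,440). I want the tip more accurately, so I enlarge the first pictures.

```bash
python3 - <<'E'
from h import *
t=load('top0'); s=load('scene0'); w=load('w2')
a=cv2.resize(t['frame'][222:262,215:275],None,fx=9,fy=9,interpolation=0)
b=cv2.resize(s['frame'][195:235,195:240],None,fx=9,fy=9,interpolation=0)
# bottle-in-hand check
st=r.get_state(); T=st['tool_rot'];p=st['eef_pos']
for q in [(.0525,26,-.042),(.0525,-26,-.042)]: print(proj(w,p+T@np.array([q[0],q[1]*1e-3,q[2]])))
cv2.imwrite('pics/crop3.png',np.hstack([a[:, -395:],b])[:,:,::-1])
E
```

```text
(np.float64(344.2719378072006), np.float64(156.95031936239502))
(np.float64(205.67997377314407), np.float64(157.11547865586155))
```

View pics/crop3.png

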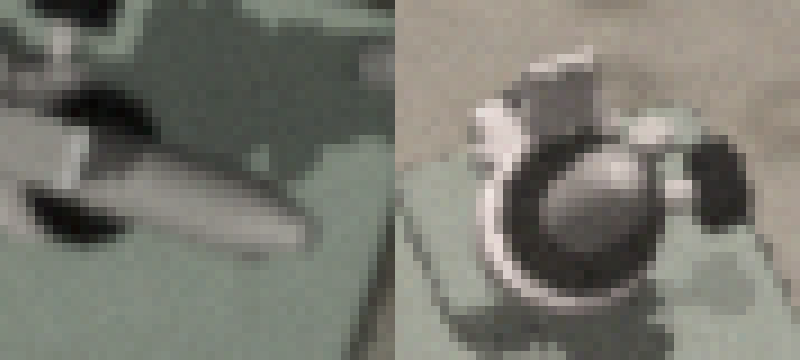

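Tip in top is at (264.9,247.7), and the blunt tip face in scene is about (219.7,213.6), with the seat disc centre at (215,218.4). I triangulate again.

```bash
python3 - <<'E'
from h import *
np.set_printoptions(precision=4,suppress=True)
t=load('top0'); s=load('scene0')
tip,e=tri(t,(264.9,247.7),s,(219.7,213.6)); print(tip,e,onz(t,264.9,247.7,.15),onz(s,219.7,213.6,.15))
for tp in (TIP,[.4855,.1995,.15],[.484,.2,.15]):
    tp=np.array(tp); print(proj(t,tp),proj(s,tp),'seat',proj(s,tp-ZP*.083))
E
```

```text
[0.4847 0.1996 0.151 ] 0.002282640654419689 [0.4857 0.1991 0.15  ] [0.4842 0.2012 0.15  ]
(np.float64(265.4348300987542), np.float64(247.0468887154093)) (np.float64(221.78951568038815), np.float64(213.83593196874898)) seat (np.float64(215.9144183390107), np.float64(218.20521497291057))
(np.float64(264.6868762901179), np.float64(247.7801336880486)) (np.float64(220.71800033550954), np.float64(213.76363036558007)) seat (np.float64(214.9261207539576), np.float64(218.1376343317013))
(np.float64(264.4306174133782), np.float64(248.51861520230767)) (np.float64(219.92912200903766), np.float64(213.9515774357931)) seat (np.float64(214.1954525479461), np.float64(218.31288608100687))
```

```bash
sed -i 's/^TIP=.*150\])/TIP=np.array([.485,.1997,.150])/' h.py; grep -n TIP= h.py; python3 - <<'E'
from h import *
for d in (-.01,.02): go(tcp_for(d),RT)
E
```

```text
25:TIP=np.array([.485,.1997,.150]); OFF=np.array([.0,0,-.016])
translation [ 0.0643 -0.0032 -0.0008] dr [-0.0001 -0.0006  0.0001] mm [51.4 -2.5 -0.7] deg [-0.  -0.1  0. ]
translation [ 0.1018 -0.0032 -0.0008] dr [-0.0001 -0.0006  0.0001] mm [81.4 -2.5 -0.6] deg [-0.  -0.1  0. ]
```

Align at 10 mm before the tip, then go in slowly to 20 mm.

```bash
python3 -m crank '[{"translation":[0.03,-0.003,-0.001],"dr":[0,0,0],"fingers":0.3},{"translation":[0.06,-0.003,-0.001],"dr":[0,0,0],"fingers":0.3},{"translation":[0.064,-0.003,-0.001],"dr":[0,0,0],"fingers":0.3},{"translation":[0.064,-0.003,-0.001],"dr":[0,0,0],"fingers":0.3}]'; python3 -m crank '[{"translation":[0.007,0,0],"dr":[0,0,0],"fingers":0.3},{"translation":[0.014,0,0],"dr":[0,0,0],"fingers":0.3},{"translation":[0.021,0,0],"dr":[0,0,0],"fingers":0.3},{"translation":[0.028,0,0],"dr":[0,0,0],"fingers":0.3},{"translation":[0.028,0,0],"dr":[0,0,0],"fingers":0.3}]'
python3 - <<'E'
from h import *
s=r.get_state(); print('tool F',s['tool_rot'].T@s['force'],'M',s['tool_rot'].T@s['torque']); go(tcp_for(.04),RT)
E
```

```text
clock: 5.5
eef_pos: [0.4571, 0.1023, 0.2287]
tool_rot: [[0.194, 0.961, -0.196], [0.68, -0.276, -0.679], [-0.707, -0.001, -0.707]]
force: [-0.6, 0.2, -0.8]
gripper_width: 0.0512
grasp_force: 40.0
clock: 6.0
eef_pos: [0.4614, 0.118, 0.2121]
tool_rot: [[0.194, 0.961, -0.197], [0.68, -0.276, -0.679], [-0.707, -0.002, -0.707]]
force: [0.9, 0.3, -2.7]
gripper_width: 0.0514
grasp_force: 40.0
tool F [2.26329098 0.82520331 1.48816855] M [ 0.01513905  0.41806248 -0.06350817]
translation [ 0.0332  0.0001 -0.0002] dr [-0.0003 -0.      0.0006] mm [26.5  0.1 -0.2] deg [-0.  -0.   0.1]
```

```bash
cat > f.py <<'E'
from h import *
np.set_printoptions(precision=2,suppress=True)
s=r.get_state(); T=s['tool_rot']; print('t',s['clock'],'F',T.T@s['force'],'M',T.T@s['torque'],'depth',1e3*((TIP+ZP*.1175-T@OFF-s['eef_pos'])@ZP)); go(tcp_for(.07),RT)
E
python3 -m crank '[{"translation":[0.007,0,0],"dr":[0,0,0],"fingers":0.3},{"translation":[0.014,0,0],"dr":[0,0,0],"fingers":0.3},{"translation":[0.02,0,0],"dr":[0,0,0],"fingers":0.3},{"translation":[0.02,0,0],"dr":[0,0,0],"fingers":0.3}]'; python3 f.py;  python3 -m crank '[{"translation":[0.007,0,0],"dr":[0,0,0],"fingers":0.3},{"translation":[0.014,0,0],"dr":[0,0,0],"fingers":0.3},{"translation":[0.02,0,0],"dr":[0,0,0],"fingers":0.3},{"translation":[0.02,0,0],"dr":[0,0,0],"fingers":0.3}]' >/dev/null; python3 f.py
```

```text
clock: 6.4
eef_pos: [0.4645, 0.129, 0.2008]
tool_rot: [[0.194, 0.961, -0.197], [0.68, -0.276, -0.679], [-0.707, -0.002, -0.707]]
force: [-0.2, 0.7, -0.8]
gripper_width: 0.0514
grasp_force: 40.0
t 6.4 F [ 1.   -0.38  0.09] M [0.06 0.43 0.05] depth 29.515943763486373
translation [ 0.05  0.   -0.  ] dr [-0. -0.  0.] mm [40.5  0.1 -0.2] deg [-0.  -0.   0.1]
t 6.8 F [ 0.75 -0.12  2.16] M [ 0.06  0.44 -0.03] depth 45.509536248276
translation [ 0.03  0.   -0.  ] dr [-0.  0.  0.] mm [24.5  0.1 -0.2] deg [-0.   0.   0.1]
```

```bash
python3 -m crank '[{"translation":[0.006,0,0],"dr":[0,0,0],"fingers":0.3},{"translation":[0.012,0,0],"dr":[0,0,0],"fingers":0.3},{"translation":[0.018,0,0],"dr":[0,0,0],"fingers":0.3},{"translation":[0.02,0,0],"dr":[0,0,0],"fingers":0.3},{"translation":[0.02,0,0],"dr":[0,0,0],"fingers":0.3}]'>/dev/null; python3 f.py; python3 -m crank '[{"translation":[0.003,0,0],"dr":[0,0,0],"fingers":0.3},{"translation":[0.006,0,0],"dr":[0,0,0],"fingers":0.3},{"translation":[0.006,0,0],"dr":[0,0,0],"fingers":0.3}]' >/dev/null; python3 f.py; python3 - <<'E'
from h import *
c=snap('scene','s3'); w=snap('wrist','w3')
b=cv2.resize(c['frame'][150:270,150:310],None,fx=4.8,fy=4.8,interpolation=2)
cv2.imwrite('pics/crop4.png',b[:,:,::-1])
E
```

```text
t 7.3 F [1.72 0.63 2.35] M [-0.06  0.3  -0.02] depth 61.026711816761825
translation [ 0.01 -0.   -0.  ] dr [-0. -0.  0.] mm [ 9.  -0.  -0.1] deg [-0.  -0.   0.1]
t 7.6 F [-0.88  1.12  2.98] M [-0.19  0.03  0.1 ] depth 65.79578023685329
translation [ 0.01 -0.   -0.  ] dr [-0. -0.  0.] mm [ 4.2 -0.1 -0. ] deg [-0.  -0.   0.1]
```

View pics/crop4.png

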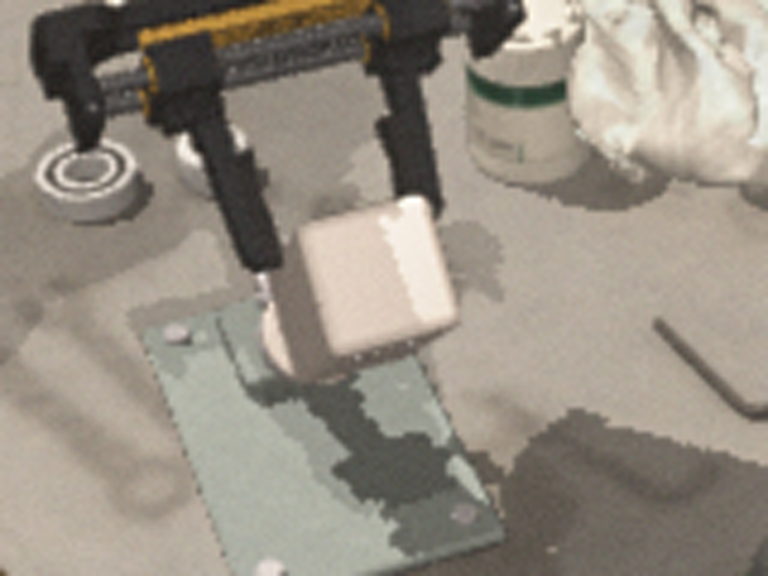

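The bottle is on the peg with the rim just reaching the gate and seat (axial force has fallen by about 2.5 N). I push in small steps and watch the force.

```bash
sed -i 's/; go(.*$//' f.py
for i in 1 2 3 4; do python3 -m crank '[{"translation":[0.001,0,0],"dr":[0,0,0],"fingers":0.3},{"translation":[0.002,0,0],"dr":[0,0,0],"fingers":0.3},{"translation":[0.002,0,0],"dr":[0,0,0],"fingers":0.3}]' >/dev/null; python3 f.py; done
```

```text
t 8.0 F [-3.82  1.34  2.24] M [-0.17 -0.52  0.09] depth 67.02158508542239
t 8.3 F [-1.53  1.87  2.26] M [-0.31 -0.05  0.15] depth 69.16589678715258
t 8.6 F [-1.25  1.76  3.19] M [-0.37  0.01  0.19] depth 70.70124151214164
t 8.9 F [-1.06  2.49  2.26] M [-0.3  -0.05  0.2 ] depth 72.14948383640073
```

```bash

for i in 1 2 3 4; do python3 -m crank '[{"translation":[0.001,0.0002,0],"dr":[0,0,0],"fingers":0.3},{"translation":[0.002,0.0002,0],"dr":[0,0,0],"fingers":0.3},{"translation":[0.002,0.0002,0],"dr":[0,0,0],"fingers":0.3}]' >/dev/null; python3 f.py; done
```

```text
t 9.2 F [-1.51  1.95  2.4 ] M [-0.27 -0.05  0.18] depth 73.78780971885546
t 9.5 F [-0.55  1.91  3.35] M [-0.21 -0.01  0.15] depth 75.44358909928215
t 9.8 F [-2.32  1.11  1.76] M [-0.12 -0.39  0.09] depth 76.70173053158497
t 10.1 F [-3.76  0.63  2.7 ] M [-0.05 -0.48  0.06] depth 78.45168421934602
```

```bash

for i in 1 2 3; do python3 -m crank '[{"translation":[0.0006,0,0],"dr":[0,0,0],"fingers":0.3},{"translation":[0.0012,0,0],"dr":[0,0,0],"fingers":0.3},{"translation":[0.0012,0,0],"dr":[0,0,0],"fingers":0.3}]' >/dev/null; python3 f.py; done
```

```text
t 10.4 F [-3.17  0.1   3.  ] M [ 0.05 -0.46  0.02] depth 79.43262473412045
t 10.7 F [-2.42 -0.54  1.85] M [ 0.12 -0.21 -0.03] depth 80.53151398032293
t 11.0 F [-3.46  0.16  2.53] M [ 0.06 -0.27 -0.07] depth 81.34254918380618
```

```bash

for i in 1 2; do python3 -m crank '[{"translation":[0.0006,0,0],"dr":[0,0,0],"fingers":0.3},{"translation":[0.0012,0,0],"dr":[0,0,0],"fingers":0.3},{"translation":[0.0012,0,0],"dr":[0,0,0],"fingers":0.3}]' >/dev/null; python3 f.py; done
```

```text
t 11.3 F [-3.71 -0.4   1.96] M [ 0.1  -0.31 -0.05] depth 82.29014062832852
t 11.6 F [-5.29 -1.29  1.34] M [ 0.12 -0.73 -0.06] depth 82.95369894818238
```

Close to the seat's stop at about 7 N. Now I back off gently to test whether the gate holds.

```bash

for i in 1 2 3; do python3 -m crank '[{"translation":[-0.0008,0,0],"dr":[0,0,0],"fingers":0.3},{"translation":[-0.0016,0,0],"dr":[0,0,0],"fingers":0.3},{"translation":[-0.0016,0,0],"dr":[0,0,0],"fingers":0.3}]' >/dev/null; python3 f.py; done
```

```text
t 11.9 F [-2.31 -0.5   1.66] M [ 0.07 -0.32 -0.03] depth 82.06938218880639
t 12.2 F [-2.91 -0.29  2.52] M [ 0.15 -0.21 -0.03] depth 80.67380932995464
t 12.5 F [4.55 0.24 1.39] M [-0.03  1.    0.04] depth 80.2150722894252
```

Resistance of +4.5 N when pulling back: the gate holds. I release the fingers and withdraw along the tool axis.

```bash
python3 -m crank '[{"translation":[0.0014,0,0],"dr":[0,0,0],"fingers":0.3},{"translation":[0.0014,0,0],"dr":[0,0,0],"fingers":0.6},{"translation":[0.0014,0,0],"dr":[0,0,0],"fingers":0.8},{"translation":[0.0014,0,0],"dr":[0,0,0],"fingers":1},{"translation":[0.0014,0,0],"dr":[0,0,0],"fingers":1},{"translation":[0.0014,0,0],"dr":[0,0,0],"fingers":1},{"translation":[0.0014,0,0],"dr":[0,0,0],"fingers":1}]'; python3 -m crank '[{"translation":[0,0,-0.01],"dr":[0,0,0],"fingers":1},{"translation":[0,0,-0.03],"dr":[0,0,0],"fingers":1},{"translation":[0,0,-0.06],"dr":[0,0,0],"fingers":1},{"translation":[0,0,-0.1],"dr":[0,0,0],"fingers":1},{"translation":[0,0,-0.14],"dr":[0,0,0],"fingers":1},{"translation":[0,0,-0.17],"dr":[0,0,0],"fingers":1},{"translation":[0,0,-0.17],"dr":[0,0,0],"fingers":1},{"translation":[0,0,-0.17],"dr":[0,0,0],"fingers":1}]'
python3 - <<'E'
from h import *
w=snap('wrist','w4');c=snap('scene','s4')
b=cv2.resize(c['frame'][150:340,150:450],(560,355),interpolation=2)
cv2.imwrite('pics/end.png',np.vstack([w['frame'][:240],b])[:,:,::-1])
E
```

```text
clock: 13.2
eef_pos: [0.4752, 0.1636, 0.1649]
tool_rot: [[0.195, 0.961, -0.196], [0.68, -0.277, -0.679], [-0.707, -0.001, -0.707]]
force: [-0.3, 0.2, -0.4]
gripper_width: 0.0876
grasp_force: 0.0
clock: 14.0
eef_pos: [0.5018, 0.2558, 0.2604]
tool_rot: [[0.194, 0.961, -0.196], [0.68, -0.276, -0.679], [-0.707, -0.002, -0.707]]
force: [-0.5, 0.5, -0.1]
gripper_width: 0.0877
grasp_force: 0.0
```

View pics/end.png

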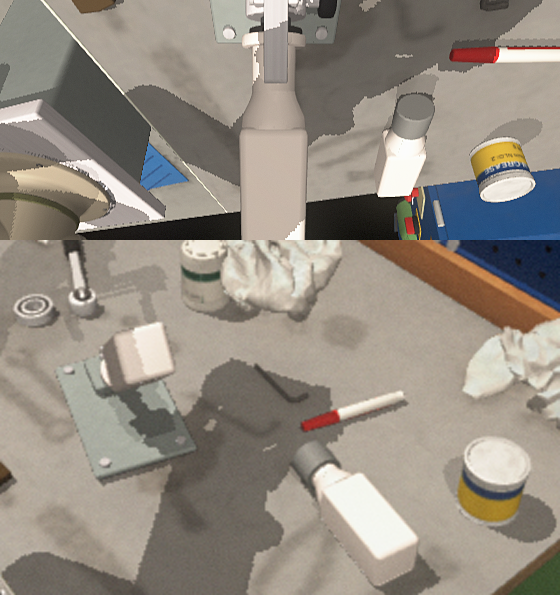

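The bottle hangs on the peg with the gate finger over its rim (wrist view, (275,50)). The capped bottle and tin look unmoved, and the gripper is clear.

```bash
python3 -c "
from station import r
print(r.hand_in())"
```

```text
the job is handed in; nothing more can be done
None
```

The open bottle hangs neck-down on the peg, held by the shut gate (it resisted a gentle pull back before I let go), the gripper is clear, nothing else was touched, and the job was handed in at about 14 s.

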